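# Unplug the inspection lamp and light the snail shell obliquely

## Task

Pull the yellow inspection lamp up out of its charging dock, where two sprung catches hold its plug, and lean it over about 45 degrees so that its light shines slantwise down onto the snail shell in its dish, from 10 to 20 cm away, with the middle of the beam on the shell. Finish while holding it still like that, raised in the gripper and touching nothing else; do not put it down or let go. Leave the dishes and everything else on the bench where they are.

Things in the scene. Friction and masses are not known exactly. Their poses are not given: they have to be found in the camera images.
- lamp_grip (a point): Centre of the lamp's black rubber handle (56 mm long, 22 mm in x, 28 mm in y), the place to grip, 155 mm above the lamp's foot, 29 mm below its top end, on its centre line. Frame: the lamp's own, z along its length towards the handle's end, light shining along -x. A white bar on the handle's top marks the -x side.
- lamp_light (a point): Middle of the lamp's pale light window (19 x 70 mm), on the yellow body's -x face, 85 mm above the foot and 11 mm off the centre line; same axes as lamp_grip. The beam leaves here at right angles to the lamp's length, along -x of this frame. The window faces the robot, within about 30 degrees, at the start.
- lamp_foot (a point): Underside of the lamp's plug, on its centre line; same axes as lamp_grip.
- lamp: The yellow inspection lamp, a straight bar 184 mm long, about 160 g: from the foot up a steel plug 34 mm long (16 mm in x, 20 mm in y), a yellow body 94 mm and a black handle 56 mm long (both 22 mm in x, 28 mm in y). Origin at lamp_foot, axes as lamp_grip. It starts upright, plug down in the dock, its axes agreeing with the dock's.
- dock: Fixed grey charging dock, 90 x 80 x 50 mm, origin under its centre, z up. A pocket in its top (17.5 x 21.5 mm, 34 mm deep) takes the plug; the yellow shoulder rests on the top. Two sprung catches (orange tabs on its +y and -y faces) click into the plug: a straight upward pull of some 8 to 15 N frees it within 15 mm; it is clear after 34 mm.
- shell (a point): The snail shell (brown spiral, 40 mm across) fixed in the middle of its round white dish; this point is on the dish's axis, 15 mm above the bench. The two dishes may change places.
- dish_shell: Loose round white dish with the snail shell, 104 mm across, 18 mm high; the shell's top is about 35 mm above the bench. Origin at the centre of its underside. Stays where it is.
- dish_stone: The other loose round white dish, 104 mm across, 18 mm high, with a grey stone; not the one to light. Origin at the centre of its underside. Stays where it is.
- red_lid: Loose red jar lid, 76 mm across, 13 mm high; origin under its centre. Leave alone.
- forceps: Loose steel forceps lying flat, 125 mm long along x, 8 mm high; origin under the middle. Leave alone.
- pencil: Loose yellow pencil lying flat, 170 mm long along x, 7 mm thick; origin under the middle. Leave alone.
- jar: Loose glass jar with black cap, 60 mm across, 85 mm high; origin under its centre. Leave alone.
- magnifier: Loose hand magnifier lying flat, black rim 78 mm across and handle along x, 155 mm over all, 14 mm high; origin under the lens's centre. Leave alone.
- table: The white bench; its top is at z = 0. Fixed equipment stands round its edges: a tray, a jar rack and a box, up to 95 mm high, along the far edge, over 0.8 m ahead of the robot; a white microscope, 310 mm high, at the right edge and a clear tub, 95 mm high, at the left edge, both over 0.4 m to the side.
There are look-alikes about, which are no part of the job. There is more than one size of the lamp; the one meant has the size given above.

How it is judged:
On the way:
1. the lamp, in the gripper, is pulled out of the dock: its foot is above the dock's top (contact force between lamp and the fingers above 1 N and z of lamp_foot in the frame of dock above 0.055 m), for 0.1 s.
At the end, for the whole second after the job is handed in: Lamp still in the fingers (over 1 N), touching nothing else, foot over 30 mm up, leaning 30 to 60 degrees; shell 85 to 220 mm before the light window and within 35 mm of the beam's middle, sideways and lengthways. Dishes within 20 mm, other loose things within 30 mm of their start (contact force between lamp and the fingers above 1 N and height (world z) of lamp_foot above 0.03 m and linear speed of lamp below 0.03 m/s and angular speed of lamp below 0.2 rad/s and angle between lamp's own z axis and vertical between 0.52 and 1.05 rad and x of shell in the frame of lamp_light between -0.22 and -0.085 m and y of shell in the frame of lamp_light between -0.035 and 0.035 m and z of shell in the frame of lamp_light between -0.035 and 0.035 m and contact force between lamp and dock below 0.3 N and contact force between lamp and dish_shell below 0.3 N and contact force between lamp and dish_stone below 0.3 N and contact force between lamp and red_lid below 0.3 N and contact force between lamp and forceps below 0.3 N and contact force between lamp and pencil below 0.3 N and contact force between lamp and jar below 0.3 N and contact force between lamp and magnifier below 0.3 N and contact force between lamp and table below 0.3 N and distance of each of dish_shell, dish_stone from where it was at the start of the episode below 0.02 m and distance of each of red_lid, forceps, pencil, jar, magnifier from where it was at the start of the episode below 0.03 m); the arm keeps its last pose, push and grip.
It fails at once if a specimen dish is pushed more than 20 mm from its place (distance of any of dish_shell, dish_stone from where it was at the start of the episode above 0.02 m).
It fails at once if another loose thing on the bench is pushed more than 30 mm from its place (distance of any of red_lid, forceps, pencil, jar, magnifier from where it was at the start of the episode above 0.03 m).
It also fails if it takes over 38 s, if anything falls off the work surface, if the arm or the gripper's body presses on something with over 40 N, if the wrist force passes 120 N, or if a joint passes its speed limit or range.

## Robot

A 6-joint arm with a two-finger parallel gripper is mounted at the origin on the work surface. World frame = base frame: x ahead of the robot, y to its left, z up, the work surface at z = 0. Lengths are in m, angles in rad, forces in N, time in s.
With the tool pointing down it reaches from about 0.3 to 0.875 m from the base axis. Payload 6.4 kg.
Tool frame: the origin (TCP) lies midway between the tips of the shut fingers; the grasp point (between the pads) lies 19 mm behind it; z points along the fingers, y is the direction in which the jaws open and shut (so a half turn about z gives the same grasp; the last joint's range is limited). The gripper opens to 88 mm and grips with 3 to 60 N. Pads are 18 mm wide; open, the fingers measure 123 mm over their backs; the gripper's body (75 mm by 187 mm) begins 45 mm behind the grasp point.
Start: joints at [0.907, 0.181, 1.607, -0, 1.354, -0.206], TCP at [0.254, 0.516, 0.239] pointing down, gripper open.
Joint ranges: [-2.99, 2.99], [-0.89, 2.07], [0.3, 2.58], [-1.14, 4.28], [0, 2.63], [-3.12, 3.12]. Speed limits (rad/s): [2.57, 2.57, 3.01, 3.14, 3.14, 3.14].

## Interface

Orientations are given as a 3x3 rotation matrix whose columns are the frame's x, y, z axes.
In Python, from plant import * gives the robot as it stands.
- The arm moves only by the shell command python3 -m crank 'ROWS'. ROWS is JSON, a list of rows, each a list of 3 entries, a list of its own where there are three numbers: the shift along the tool's x, y, z in m, then the turn, a rotation vector about the tool's x, y, z in degrees, then the closure, from 0 (fully open) to 1 (shut). In form: [[[dx, dy, dz], [rx, ry, rz], jaw], ...]. A call has 1 to 5 rows; each row shifts and turns the pose as measured when the row begins, along the tool's axes as they then stand; what a row does not reach is not made up. A row lasts 1/8 s, in which the tool goes at most 62.5 mm and 10.7 degrees, less where a joint would pass 70% of its speed; a pose out of reach is approached as far as the arm can. A call is refused whole if a number of a shift passes 0.0625 or a number of a turn 10.7, either way. A call with a gripper value outside its range is refused whole. The fingers move at their own pace and stop on an object; the grip force is fixed at half the most. Time passes only in rows, so rows that do not move let the fingers close. It gives the time, the measured TCP pose, the force and the opening at its end, in the units of the state.
- observe(): the state, without advancing time (a new reading comes with each control period).
- grab_frame(name): name is "side" or "top"; returns (picture, depth): 384x512x3 uint8, red, green, blue; 384x512 float32, m along the optical axis (not along the pixel's ray), 0 where there is no reading.
- camera_model(name): a dict with "fx", "fy", "cx", "cy" (pixels), "dist_coeffs" ([k1, k2, p1, p2, k3] as OpenCV has them; the pictures are not rectified), "origin" and "orientation" of the camera in the world. Camera axes: x right, y down, z forward; pixel columns grow to the right and rows downward; lengths in m; the calibration is good to about 2 mm. A picture is of the moment at which its call begins. camera_model takes no time and is no camera call.
- job_done(): hands the job in, once; it reports no verdict.
The state is a dict: "time_s": time; "joint_pos": joint angles; "qd": joint speeds; "joint_torque": joint torques, N m; "ee_pos": TCP position; "orientation": TCP orientation; "ft_force": force on the tool from outside, world axes, zero at the start; "wrist_torque": the same for the moment, N m; "gripper_width": finger opening in m.
Only numpy, scipy, OpenCV 4.12 (cv2) and the standard library are available. Lean on these libraries where they do the work, as an engineer would, in place of code of your own. Each camera call takes 0.05 s, during which the arm holds its last target. There are 200 camera calls.

## Working session

There is one attempt and no reset: what is moved stays moved. The work goes in short steps, Python scripts to look and compute and a shell command to move; the robot and the scene stay as the last step left them, time stands still between calls to the robot, and variables do not carry over. Pictures are saved under pics/ and viewed, about 8 in all and at most 12, crops included, and the job is handed in when it is done.

```bash
mkdir -p pics; cat > h.py <<'E'
from plant import *
import numpy as np, cv2
def cam(n):
    c=camera_model(n);K=np.array([[c["fx"],0,c["cx"]],[0,c["fy"],c["cy"]],[0,0,1.]])
    return K,np.array(c["dist_coeffs"],float),np.array(c["origin"]),np.array(c["orientation"])
def ray(n,uv):
    K,d,o,R=cam(n);p=cv2.undistortPoints(np.array(uv,float).reshape(-1,1,2),K,d)[:,0]
    return o,np.c_[p,np.ones(len(p))]@R.T
def onplane(n,uv,z):
    o,r=ray(n,uv);return o+r*((z-o[2])/r[:,2])[:,None]
def pts(n,uv,D):
    o,r=ray(n,uv);return o+r*np.array(D).reshape(-1,1)
def proj(n,P):
    K,d,o,R=cam(n);rv=cv2.Rodrigues(R.T)[0];return cv2.projectPoints(np.array(P,float).reshape(-1,3),rv,-R.T@o,K,d)[0][:,0]
E
python3 - <<'E'
from h import *
for n in("top","side"):
    im,D=grab_frame(n);np.savez(f"pics/{n}0.npz",im=im,D=D);print(n,cam(n)[2],cam(n)[3].round(2).tolist(),cam(n)[0][0,0])
    cv2.imwrite(f"pics/{n}0.png",cv2.resize(im[:,:,::-1],(800,600)))
print(observe())
E
```

```text
top [ 0.38398404 -0.04835206  1.52113039] [[0.01, -0.99, 0.11], [-1.0, -0.01, -0.01], [0.01, -0.11, -0.99]] 500.1104477791709
side [ 0.00579599 -0.63897219  0.58230626] [[0.75, -0.32, 0.58], [-0.66, -0.37, 0.65], [0.01, -0.87, -0.49]] 363.60356286178876
{'time_s': 0.1, 'joint_pos': array([ 9.06675480e-01,  1.81430070e-01,  1.60789299e+00,  1.45334645e-05,
        1.35379600e+00, -2.06330229e-01]), 'qd': array([-1.50892465e-03, -2.13767930e-03, -1.65247492e-03, -4.62071462e-04,
        6.63261703e-04, -5.05636660e-05]), 'joint_torque': array([ 1.31918583e-03, -4.34825957e+01, -3.42696154e+01,  7.04262243e-02,
        3.40760162e-02, -5.46476792e-05]), 'ee_pos': array([0.25382951, 0.51541485, 0.23792812]), 'orientation': array([[-8.97029618e-01,  4.41969409e-01, -9.52000538e-04],
       [ 4.41970314e-01,  8.97028883e-01, -1.19323172e-03],
       [ 3.26600062e-04, -1.49112017e-03, -9.99998835e-01]]), 'ft_force': array([ 0.04990206,  0.40000799, -0.70036935]), 'wrist_torque': array([ 0.01801891, -0.01976106,  0.01643296]), 'gripper_width': 0.0881620985775912}
```

View pics/top0.png

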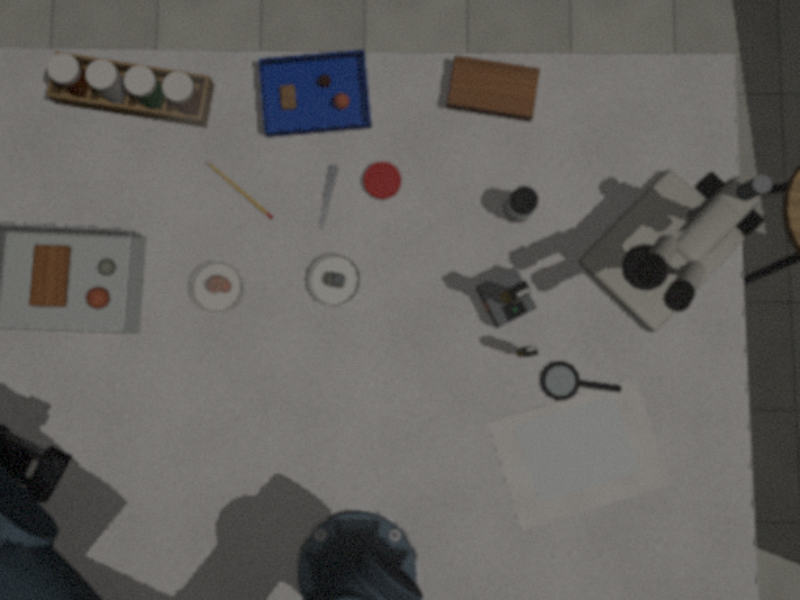

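View pics/side0.png

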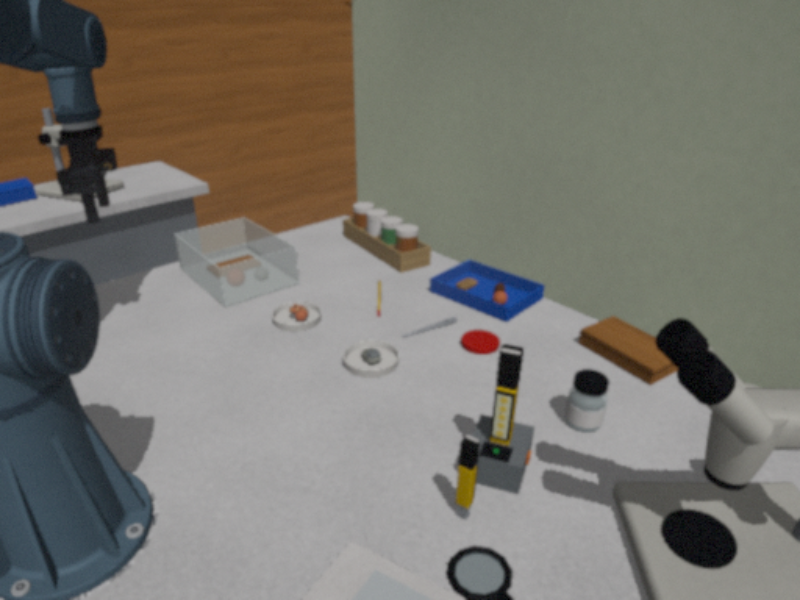

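Top (800x600 view): dock and lamp are near (508,300), the small look-alike lamp at (525,350), the shell dish at (217,287) and the stone dish at (333,280). Side: the tall lamp is in the dock at (507,395), the short yellow lamp on the bench at (468,475), the shell at (297,315) and the stone at (371,357). Candidates for the lamp are the docked tall one (507,395) and the short free-standing one (468,475). I choose the docked one, and a crop will check it.

```bash
python3 - <<'E'
from h import *
t=np.load("pics/top0.npz");s=np.load("pics/side0.npz")
a=t["im"][165:240,290:365];b=s["im"][210:330,270:360]
g=lambda x:np.clip(x.astype(float)*1.8,0,255).astype(np.uint8)
A=cv2.resize(g(a),(450,450),interpolation=cv2.INTER_CUBIC);B=cv2.resize(b,(338,450),interpolation=cv2.INTER_CUBIC)
cv2.imwrite("pics/crop0.png",np.hstack([A,B])[:,:,::-1])
# dishes: shell in top (red-brown) and dish depth
for nm,(u,v) in dict(shell=(139,184),stone=(213,179)).items():
    w=t["im"][v-25:v+25,u-25:u+25].astype(float).mean(2)
    P=pts("top",[(u,v)],t["D"][v,u]);print(nm,P.round(4))
    hsv=cv2.cvtColor(t["im"][v-12:v+12,u-12:u+12],cv2.COLOR_RGB2HSV)
    m=hsv[...,1]>60 if nm=="shell" else hsv[...,2]<90
    ys,xs=np.nonzero(m);c=(xs.mean()+u-12,ys.mean()+v-12);print(c,m.sum(),onplane("top",[c],.025))
# dish rims by brightness 
hsv=cv2.cvtColor(s["im"],cv2.COLOR_RGB2HSV);m=cv2.inRange(hsv,(3,90,60),(15,255,255))
n,l,st,ce=cv2.connectedComponentsWithStats(m)
for i in range(1,n):
    if st[i,4]>15: print("side orange",ce[i],st[i])
# tall-thing points from depth
for n,z in(("top",t),("side",s)):
    v,u=np.nonzero(z["D"]>0);P=pts(n,np.c_[u,v],z["D"][v,u])
    m=(abs(P[:,0]-.43)<.12)&(abs(P[:,1]+.28)<.15)
    for lo,hi in((.044,.056),(.14,.178),(.178,.2)):
        k=m&(P[:,2]>lo)&(P[:,2]<hi);print(n,lo,k.sum(),P[k].mean(0).round(4),P[k].min(0).round(3),P[k].max(0).round(3))
E
```

```text
shell [[0.5313 0.2697 0.0323]]
(np.float64(139.7), np.float64(181.65)) 100 [[0.53914327 0.26937666 0.025     ]]
stone [[0.5481 0.0497 0.0294]]
(np.float64(213.21904761904761), np.float64(178.4)) 105 [[0.55039653 0.04932181 0.025     ]]
side orange [150.22322874  65.92252024] [   41     0   194   149 19760]
side orange [15.10235464 80.14320038] [   0   40   37   78 2081]
side orange [41.47826087 99.65217391] [38 93  7 15 69]
side orange [260.58510638 156.27659574] [254 152  14   9  94]
side orange [149.34482759 166.62068966] [140 164  20   6  29]
side orange [319.66666667 188.0877193 ] [317 182   7  12  57]
side orange [191.36231884 199.71014493] [186 196  11   9  69]
side orange [401.61196911 223.23359073] [ 371  203   63   43 1036]
side orange [337.5        292.11111111] [336 288   4   9  18]
top 0.044 537 [ 0.5074 -0.2782  0.0495] [ 0.404 -0.336  0.044] [ 0.549 -0.227  0.056]
top 0.14 28 [ 0.5091 -0.2731  0.1554] [ 0.499 -0.299  0.14 ] [ 0.52  -0.265  0.175]
top 0.178 61 [ 0.5153 -0.2793  0.1956] [ 0.501 -0.297  0.178] [ 0.529 -0.265  0.2  ]
side 0.044 779 [ 0.4989 -0.2926  0.0511] [ 0.401 -0.338  0.044] [ 0.55  -0.225  0.056]
side 0.14 237 [ 0.5078 -0.2863  0.1586] [ 0.499 -0.299  0.14 ] [ 0.531 -0.272  0.178]
side 0.178 154 [ 0.5081 -0.2858  0.1894] [ 0.499 -0.299  0.178] [ 0.528 -0.267  0.2  ]
```

View pics/crop0.png

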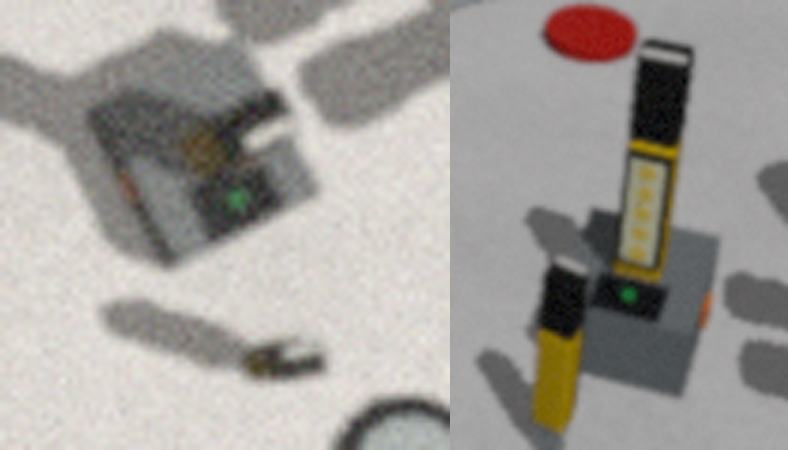

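The crop confirms it. The docked lamp has a pale window on its yellow body, a white bar facing the robot's right, and catches on the dock. The look-alike is short, has no window and stands free on the bench. The dock's yaw is about 28°.

```bash
python3 - <<'E'
from h import *
t=np.load("pics/top0.npz");s=np.load("pics/side0.npz")
for n,z in(("top",t),("side",s)):
    v,u=np.nonzero(z["D"]>0);P=pts(n,np.c_[u,v],z["D"][v,u])
    k=(np.hypot(P[:,0]-.51,P[:,1]+.28)<.075)&(abs(P[:,2]-.05)<.005)
    r=cv2.minAreaRect(P[k,:2].astype(np.float32)*1000);print(n,"dock top",r)
    k=(np.hypot(P[:,0]-.51,P[:,1]+.28)<.04)&(P[:,2]>.19)&(P[:,2]<.21)
    r=cv2.minAreaRect(P[k,:2].astype(np.float32)*1000);print(n,"lamp top",k.sum(),r,P[k].mean(0))
    k=(np.hypot(P[:,0]-.51,P[:,1]+.28)<.04)&(P[:,2]>.1)&(P[:,2]<.19)
    r=cv2.minAreaRect(P[k,:2].astype(np.float32)*1000);print(n,"lamp side",k.sum(),r)
    for c in((.54,.27),(.55,.05)):
        k=(np.hypot(P[:,0]-c[0],P[:,1]-c[1])<.065)&(P[:,2]>.01)&(P[:,2]<.024)
        print(n,"dish",k.sum(),cv2.minEnclosingCircle(P[k,:2].astype(np.float32)*1000))
print(onplane("side",[(191.4,199.7)],.025))
# white-bar in top
hs=t["im"][165:240,290:365];print(onplane("top",[(290+270/6,165+135/6)],.2))
o=observe();c,q=np.array(o["ee_pos"]),o["orientation"]
g=np.array([.511,-.283,.28]);print("tool-frame delta",q.T@(g-c))
E
```

```text
top dock top ((516.0623779296875, -282.5254821777344), (88.38842010498047, 80.92801666259766), 26.7795352935791)
top lamp top 88 ((516.1856689453125, -281.73883056640625), (21.41968536376953, 27.45014762878418), 26.83856773376465) [ 0.51569449 -0.28098054  0.19862086]
top lamp side 63 ((506.7511901855469, -279.4818115234375), (34.93931579589844, 17.449188232421875), 73.3371810913086)
top dish 199 ((533.7687377929688, 277.22760009765625), 53.038639068603516)
top dish 209 ((554.5965576171875, 50.45895767211914), 57.97663116455078)
side dock top ((515.7828369140625, -281.68408203125), (93.38412475585938, 81.32011413574219), 27.695350646972656)
side lamp top 147 ((515.6873168945312, -280.93804931640625), (24.792884826660156, 28.206262588500977), 26.76906967163086) [ 0.5116849  -0.28373839  0.19827355]
side lamp side 555 ((510.4121398925781, -288.24853515625), (19.77347755432129, 35.24388122558594), 57.5904541015625)
side dish 218 ((535.627197265625, 273.07806396484375), 53.808738708496094)
side dish 312 ((551.1903076171875, 46.60186767578125), 53.719207763671875)
[[0.53283023 0.25873262 0.025     ]]
[[ 0.50873583 -0.28551046  0.2       ]]
tool-frame delta [-0.58355147 -0.60260243 -0.04136397]
```

```bash
python3 -m crank '[[[0,0,-0.01],[0,0,9.2],0],[[0,0,-0.01],[0,0,9.2],0],[[0,0,-0.01],[0,0,9.2],0],[[0,0,-0.01],[0,0,9.2],0],[[0,0,0],[0,0,0],0]]' && python3 -m crank '[[[-0.055,-0.0086,0],[0,0,0],0],[[-0.055,-0.0086,0],[0,0,0],0],[[-0.055,-0.0086,0],[0,0,0],0],[[-0.055,-0.0086,0],[0,0,0],0],[[-0.055,-0.0086,0],[0,0,0],0]]' && python3 -m crank '[[[-0.055,-0.0086,0],[0,0,0],0],[[-0.055,-0.0086,0],[0,0,0],0],[[-0.055,-0.0086,0],[0,0,0],0],[[-0.055,-0.0086,0],[0,0,0],0],[[0,0,0],[0,0,0],0]]'
```

```text
time_s: 0.72
ee_pos: [0.2528, 0.5141, 0.2759]
orientation: [[-0.437, 0.899, -0.005], [0.9, 0.437, -0.006], [-0.003, -0.007, -1.0]]
ft_force: [0.6, 0.3, -0.1]
gripper_width: 0.0879
time_s: 1.35
ee_pos: [0.3362, 0.2434, 0.2729]
orientation: [[-0.462, 0.887, -0.008], [0.887, 0.462, -0.009], [-0.004, -0.011, -1.0]]
ft_force: [1.3, -0.0, -0.2]
gripper_width: 0.088
time_s: 1.98
ee_pos: [0.4087, 0.0228, 0.2716]
orientation: [[-0.474, 0.88, -0.009], [0.88, 0.474, -0.009], [-0.004, -0.013, -1.0]]
ft_force: [-0.2, 0.4, -0.6]
gripper_width: 0.0882
```

```bash
python3 -m crank '[[[-0.055,-0.0085,0],[0,0,0.4],0],[[-0.055,-0.0085,0],[0,0,0.4],0],[[-0.055,-0.0085,0],[0,0,0.4],0],[[-0.055,-0.0085,0],[0,0,0.4],0],[[-0.055,-0.0085,0],[0,0,0.4],0]]' && python3 -m crank '[[[-0.03,-0.005,0],[0,0,0],0],[[0,0,0],[0,0,0],0]]'; python3 - <<'E'
from h import *
o=observe();q=o["orientation"];print(o["ee_pos"],q.round(3).tolist(),"tool delta",(q.T@(np.array([.516,-.281,.152])-o["ee_pos"])).round(4),"yaw",np.degrees(np.arctan2(q[1,1],q[0,1])))
E
```

```text
time_s: 2.6
ee_pos: [0.5017, -0.2379, 0.2699]
orientation: [[-0.464, 0.886, -0.011], [0.886, 0.464, -0.004], [0.002, -0.012, -1.0]]
ft_force: [0.9, 0.8, 0.3]
gripper_width: 0.0882
time_s: 2.85
ee_pos: [0.5121, -0.2676, 0.2676]
orientation: [[-0.467, 0.884, -0.013], [0.884, 0.467, -0.001], [0.005, -0.012, -1.0]]
ft_force: [0.3, 0.2, -0.2]
gripper_width: 0.0883
[ 0.51208778 -0.26755997  0.26761384] [[-0.467, 0.884, -0.013], [0.884, 0.467, -0.001], [0.005, -0.012, -1.0]] tool delta [-0.0143 -0.0014  0.1156] yaw 27.864612829366504
```

```bash
python3 -m crank '[[[-0.015,-0.0015,0],[-0.6,0.3,0.8],0],[[0,0,0.03],[0,0,0],0],[[0,0,0.03],[0,0,0],0],[[0,0,0],[0,0,0],0]]'; python3 - <<'E'
from h import *
o=observe();q=o["orientation"];print(o["ee_pos"],q.round(3).tolist(),"tool delta",(q.T@(np.array([.516,-.281,.152])-o["ee_pos"])).round(4),"yaw",np.degrees(np.arctan2(q[1,1],q[0,1])))
E
```

```text
time_s: 3.35
ee_pos: [0.5188, -0.2764, 0.2065]
orientation: [[-0.461, 0.887, -0.005], [0.887, 0.461, 0.011], [0.012, 0.0, -1.0]]
ft_force: [0.4, 0.2, 0.7]
gripper_width: 0.0879
[ 0.51883702 -0.27643099  0.20653461] [[-0.461, 0.887, -0.005], [0.887, 0.461, 0.011], [0.012, 0.0, -1.0]] tool delta [-0.0034 -0.0046  0.0545] yaw 27.463169696690656
```

```bash
python3 -m crank '[[[-0.0035,-0.004,0.02],[0,-0.6,0.4],0],[[0,0,0.025],[0,0,0],0],[[0,0,0.011],[0,0,0],0],[[0,0,0],[0,0,0],0]]'; python3 - <<'E'
from h import *
o=observe();q=o["orientation"];print(o["ee_pos"],q.round(3).tolist(),"tool delta",(q.T@(np.array([.516,-.281,.152])-o["ee_pos"])).round(4),"yaw",np.degrees(np.arctan2(q[1,1],q[0,1])))
im,D=grab_frame("side");cv2.imwrite("pics/pre.png",cv2.resize(im[160:340,230:430,::-1],(600,540),interpolation=cv2.INTER_CUBIC))
E
```

```text
time_s: 3.85
ee_pos: [0.5201, -0.2808, 0.1555]
orientation: [[-0.458, 0.889, 0.006], [0.889, 0.458, -0.003], [-0.005, 0.004, -1.0]]
ft_force: [-0.2, -0.1, -0.0]
gripper_width: 0.0882
[ 0.52011291 -0.28075712  0.15553546] [[-0.458, 0.889, 0.006], [0.889, 0.458, -0.003], [-0.005, 0.004, -1.0]] tool delta [ 0.0017 -0.0038  0.0035] yaw 27.28059474385695
```

View pics/pre.png

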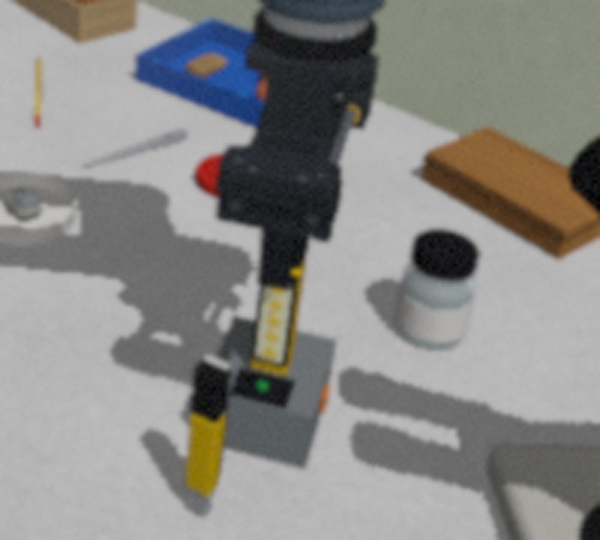

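The open gripper straddles the handle at (285,250), the near finger is in front of the -x face, and everything else is clear. I'll trim the position, close and pull up.

```bash
python3 -m crank '[[[0.0015,-0.0035,0.003],[0,0,0],0],[[0,0,0],[0,0,0],0.5],[[0,0,0],[0,0,0],1],[[0,0,0],[0,0,0],1],[[0,0,0],[0,0,0],1]]' && python3 -m crank '[[[0,0,0],[0,0,0],1],[[0,0,0],[0,0,0],1]]'
```

```text
time_s: 4.53
ee_pos: [0.5177, -0.2824, 0.156]
orientation: [[-0.458, 0.889, 0.011], [0.889, 0.458, -0.006], [-0.011, 0.007, -1.0]]
ft_force: [-0.3, 0.3, -0.1]
gripper_width: 0.0503
time_s: 4.78
ee_pos: [0.5177, -0.2824, 0.156]
orientation: [[-0.458, 0.889, 0.011], [0.889, 0.458, -0.006], [-0.01, 0.007, -1.0]]
ft_force: [-0.2, -0.3, 0.1]
gripper_width: 0.0302
```

```bash
python3 -m crank '[[[0,0,0],[0,0,0],1],[[0,0,0],[0,0,0],1],[[0,0,0],[0,0,0],1]]'
```

```text
time_s: 5.15
ee_pos: [0.5174, -0.2824, 0.1559]
orientation: [[-0.458, 0.889, 0.01], [0.889, 0.458, -0.006], [-0.01, 0.006, -1.0]]
ft_force: [-0.9, 0.9, -0.4]
gripper_width: 0.0218
```

```bash
python3 -m crank '[[[0,0,-0.01],[0,0,0],1],[[0,0,-0.015],[0,0,0],1],[[0,0,-0.015],[0,0,0],1]]' && python3 -m crank '[[[0,0,-0.02],[0,0,0],1],[[0,0,-0.02],[0,0,0],1],[[0,0,-0.02],[0,0,0],1],[[0,0,0],[0,0,0],1]]'
```

```text
time_s: 5.52
ee_pos: [0.5164, -0.2818, 0.1965]
orientation: [[-0.458, 0.889, 0.008], [0.889, 0.458, -0.005], [-0.008, 0.005, -1.0]]
ft_force: [1.4, 0.2, -1.1]
gripper_width: 0.0218
time_s: 6.02
ee_pos: [0.517, -0.2815, 0.2655]
orientation: [[-0.459, 0.888, 0.013], [0.888, 0.459, -0.008], [-0.013, 0.008, -1.0]]
ft_force: [-0.3, 0.5, -2.1]
gripper_width: 0.0215
```

```bash
python3 -m crank '[[[0.02,0.014,-0.005],[0,0,0],1],[[0.045,0.032,-0.005],[0,0,0],1],[[0.05,0.036,-0.005],[0,0,0],1],[[0.05,0.036,0],[0,0,0],1],[[0.05,0.036,0],[0,0,0],1]]' && python3 -m crank '[[[0.05,0.036,0],[0,0,0],1],[[0.05,0.036,0],[0,0,0],1],[[0.05,0.036,0],[0,0,0],1],[[0.03,0.022,0],[0,0,0],1],[[0,0,0],[0,0,0],1]]'; python3 - <<'E'
from h import *
o=observe();q=o["orientation"];print(o["ee_pos"],q.round(3).tolist(),o["joint_pos"].round(2),"tool delta",(q.T@(np.array([.603,.305,.266])-o["ee_pos"])).round(4),"yaw",np.degrees(np.arctan2(q[1,1],q[0,1])))
E
```

```text
time_s: 6.65
ee_pos: [0.5533, -0.0139, 0.278]
orientation: [[-0.453, 0.892, 0.01], [0.892, 0.453, -0.004], [-0.008, 0.007, -1.0]]
ft_force: [1.3, -0.6, -0.7]
gripper_width: 0.022
time_s: 7.28
ee_pos: [0.5801, 0.2167, 0.275]
orientation: [[-0.461, 0.887, 0.004], [0.887, 0.462, -0.001], [-0.003, 0.003, -1.0]]
ft_force: [-0.1, -0.6, -1.9]
gripper_width: 0.0217
[0.58008369 0.21667056 0.27502289] [[-0.461, 0.887, 0.004], [0.887, 0.462, -0.001], [-0.003, 0.003, -1.0]] [ 0.17  0.25  1.45 -0.    1.44 -0.31] tool delta [0.0678 0.0611 0.009 ] yaw 27.48425433322972
```

```bash
python3 -m crank '[[[0.04,0.035,0],[0,0,0],1],[[0.035,0.03,0],[0,0,0],1],[[0,0,0],[-5,0,0],1],[[0,0,0],[-8,0,0],1],[[0,0,0],[-8,0,0],1]]' && python3 -m crank '[[[0,0,0],[-8,0,0],1],[[0,0,0],[-8,0,0],1],[[0,0,0],[-8,0,0],1],[[0,0,0],[0,0,0],1]]'; cat >> h.py <<'E'
def tgt(S=(.536,.271,.015),d=.15,tilt=45,yaw=27,slip=.004):
    y=np.radians(yaw);a=np.radians(tilt);h=-np.array([np.cos(y),np.sin(y),0]);up=np.array([0,0,1.])
    zl=np.sin(a)*h+np.cos(a)*up;xl=-(np.cos(a)*h-np.sin(a)*up);L=np.array(S)+d*xl
    tcp=L+.011*xl+.07*zl+(slip-.019)*zl
    return tcp,np.c_[np.cross(xl,-zl),xl,-zl]
def err(**k):
    from scipy.spatial.transform import Rotation as Ro
    t,R=tgt(**k);o=observe();q=np.array(o["orientation"])
    print("tcp",o["ee_pos"],"target",t.round(4),"shift",(q.T@(t-o["ee_pos"])).round(4),"turn",Ro.from_matrix(q.T@R).as_rotvec(degrees=True).round(2),"tilt",np.degrees(np.arccos(-q[2,2])).round(1),"q",np.array(o["joint_pos"]).round(2))
E
python3 -c "from h import *;err()"
```

```text
time_s: 7.9
ee_pos: [0.6006, 0.3157, 0.269]
orientation: [[-0.461, 0.828, 0.32], [0.887, 0.431, 0.164], [-0.002, 0.36, -0.933]]
ft_force: [0.1, -0.2, -1.8]
gripper_width: 0.0218
time_s: 8.4
ee_pos: [0.594, 0.3123, 0.2646]
orientation: [[-0.458, 0.625, 0.632], [0.889, 0.323, 0.325], [-0.001, 0.71, -0.704]]
ft_force: [-0.7, 0.1, -1.7]
gripper_width: 0.0214
tcp [0.59400832 0.31231247 0.26455615] target [0.6028 0.305  0.1677] shift [-0.0104 -0.0657  0.0713] turn [ 0.27 -0.18  0.23] tilt 45.3 q [ 0.22 -0.03  1.98  0.41  0.46 -0.56]
```

```bash
python3 -m crank '[[[-0.003,-0.02,0.022],[0,0,0],1],[[-0.003,-0.02,0.022],[0,0,0],1],[[-0.003,-0.015,0.016],[0,0,0],1],[[-0.001,-0.007,0.007],[0,0,0],1],[[0,0,0],[0,0,0],1]]'; python3 - <<'E'
from h import *
err()
for n in("top","side"):
    im,D=grab_frame(n);np.savez(f"pics/{n}1.npz",im=im,D=D)
    c=im[110:250,60:240] if n=="top" else im[70:240,110:300]
    cv2.imwrite(f"pics/{n}1.png",np.clip(cv2.resize(c[:,:,::-1],None,fx=3.5,fy=3.5,interpolation=cv2.INTER_CUBIC).astype(float)*(1.6 if n=="top" else 1),0,255))
E
```

```text
time_s: 9.02
ee_pos: [0.6063, 0.3077, 0.1766]
orientation: [[-0.464, 0.626, 0.626], [0.886, 0.326, 0.331], [0.003, 0.708, -0.706]]
ft_force: [0.1, -0.3, -1.7]
gripper_width: 0.0218
tcp [0.60630896 0.30768551 0.1766157 ] target [0.6028 0.305  0.1677] shift [-0.0007 -0.0094  0.0032] turn [ 0.08 -0.58  0.34] tilt 45.1 q [ 0.2   0.13  2.01  0.72  0.3  -0.9 ][ WARN:0@5.182] global loadsave.cpp:1063 imwrite_ Unsupported depth image for selected encoder is fallbacked to CV_8U.
```

View pics/side1.png

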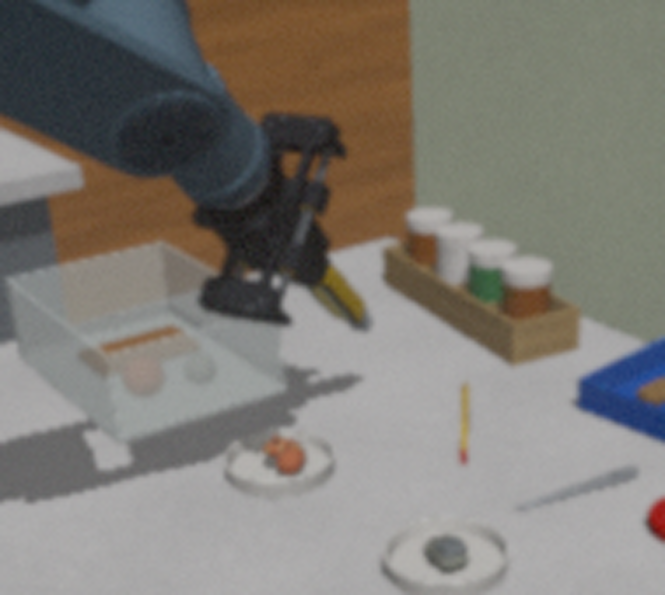

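View pics/top1.png

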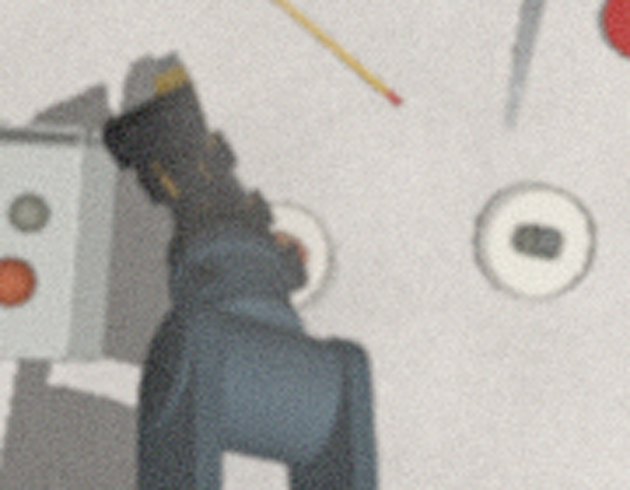

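Side: the lamp leans with its foot at (365,322), raised well above the bench, and the gripper is clear of the tub. The shell dish is at (280,462). Top: the yellow body is at (172,80), up and to the left of the dish at (295,255), as planned. Next I'll check the lamp's pose in the hand numerically.

```bash
python3 - <<'E'
from h import *
o=observe();q=np.array(o["orientation"]);zl=-q[:,2];xl=q[:,1];yl=np.cross(zl,xl)
G=o["ee_pos"]+(.019-.004)*zl; foot=G-.155*zl
L=G-.07*zl-.011*xl;S=np.array([.536,.271,.015])
print("foot",foot.round(3),"shell in light",np.c_[xl,yl,zl].T@(S-L))
for n in("top","side"):
    z=np.load(f"pics/{n}1.npz");im,D=z["im"],z["D"];hsv=cv2.cvtColor(im,cv2.COLOR_RGB2HSV)
    v,u=np.nonzero(D>0);P=pts(n,np.c_[u,v],D[v,u]);l=(P-foot)@np.c_[xl,yl,zl]
    k=(l[:,2]>-.03)&(l[:,2]<.115)&(abs(l[:,0])<.03)&(abs(l[:,1])<.03)
    print(n,"n",k.sum(),"foot px",proj(n,[foot]).round(1))
    for a,b in((-.03,-.015),(-.015,0),(0,.03),(.03,.06),(.06,.09),(.09,.115)):
        j=k&(l[:,2]>a)&(l[:,2]<b)
        if j.sum(): print(a,b,j.sum(),"x",np.percentile(l[j,0],[5,95]).round(4),"y",np.percentile(l[j,1],[5,95]).round(4))
    yel=k&(hsv[v,u,1]>120)&(hsv[v,u,0]>18)&(hsv[v,u,0]<35); 
    if yel.sum(): print("yellow z along",np.percentile(l[yel,2],[2,50,98]).round(4),yel.sum())
    # dish drift
    for nm,c in(("shell",(.536,.271)),("stone",(.552,.048))):
        m=(np.hypot(P[:,0]-c[0],P[:,1]-c[1])<.065)&(P[:,2]>.01)&(P[:,2]<.024);print(nm,m.sum(),cv2.minEnclosingCircle(P[m,:2].astype(np.float32)*1000))
E
```

```text
foot [0.695 0.354 0.079] shell in light [-1.60899414e-01  5.65110977e-05 -3.13525862e-03]
top n 86 foot px [[108.1 126.5]]
-0.015 0 1 x [0.0052 0.0052] y [0.0071 0.0071]
0 0.03 34 x [-0.0031  0.0075] y [-0.0065  0.0105]
0.03 0.06 46 x [-0.0036  0.0102] y [-0.0109  0.0143]
0.06 0.09 5 x [-0.0112  0.0102] y [-0.0111  0.0083]
yellow z along [0.0396 0.0504 0.0565] 3
shell 78 ((535.8611450195312, 269.64874267578125), 50.284549713134766)
stone 221 ((550.0217895507812, 46.602054595947266), 51.8243293762207)
side n 147 foot px [[214.2 162.4]]
0 0.03 27 x [-0.0078  0.007 ] y [-0.0086  0.0079]
0.03 0.06 29 x [-0.0142  0.0081] y [-0.014   0.0128]
0.06 0.09 50 x [-0.0143  0.0088] y [-0.0135  0.0071]
0.09 0.115 41 x [-0.0147  0.0075] y [-0.0133  0.0078]
yellow z along [0.0463 0.0811 0.1122] 46
shell 215 ((536.3082885742188, 274.6176452636719), 54.49650573730469)
stone 310 ((550.661376953125, 46.59255599975586), 53.72414779663086)
```

The lamp sits in the hand as modelled. The shell is 161 mm before the window, 0 mm off sideways and 3 mm lengthways. The dishes haven't moved. I'll hold briefly and then hand in.

```bash
python3 -m crank '[[[0,0,0],[0,0,0],1],[[0,0,0],[0,0,0],1],[[0,0,0],[0,0,0],1]]'; python3 -c "
from h import *
err();o=observe();print(abs(np.array(o['qd'])).max());job_done()"
```

```text
time_s: 9.5
ee_pos: [0.6079, 0.3084, 0.1807]
orientation: [[-0.465, 0.622, 0.63], [0.885, 0.326, 0.332], [0.001, 0.712, -0.702]]
ft_force: [0.3, -0.1, -1.8]
gripper_width: 0.0218
tcp [0.60793451 0.30844895 0.18069075] target [0.6028 0.305  0.1677] shift [-0.0007 -0.0135  0.0047] turn [ 0.39 -0.54  0.44] tilt 45.4 q [ 0.2   0.13  2.01  0.72  0.3  -0.9 ]
0.0056399861234738636
the job is handed in; nothing more can be done
```

I pulled the docked lamp straight up out of its catches, carried it over to the shell dish and leaned it 45° with its light pointing down at the shell. I handed the job in at about 9.5 s with the lamp held still in the gripper; no verdict is reported.

**Last checks:**
- **Pose in the hand:** both cameras' depth readings matched the expected lamp pose to within a few millimetres, with the foot about 80 mm above the bench. That was shortly before the final hold.
- **Aim:** in that check the shell was 161 mm in front of the window and within about 3 mm of the beam's middle. In the final hold the arm crept about 4 mm, making that about 165 mm and 5 mm. Both are still well inside the limits.
- **Hold:** the lean was 45.4°, the joints were almost still (at most 0.006 rad/s), and the force matched the lamp's weight alone.
- **Dishes:** they were where they started, within measuring noise of a few millimetres. The shell dish was partly hidden from the top camera.

I did not measure the other loose things again. The gripper and lamp passed well above them, and those visible in the last pictures looked undisturbed. No check failed.

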